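# Cover the serving dishes

### The job

Serving is over for now: put each of the four steel lids on the terracotta dish of its own shape and size, so that every dish is covered and every lid sits flat, fully down in its mouth. Set the lids down gently rather than dropping them, leave the dishes standing where they are, and don't disturb the water bottle or the stack of cups.

Things in the scene. Friction and masses are not known exactly. Their poses are not given: they have to be found in the camera images.
- large_round_dish: Large round terracotta dish with three little buns in it, open at the top, standing loose on the table: 122 mm outer diameter, round mouth 110 mm in diameter, walls 6 mm thick, 40 mm high; the contents stay at least 5 mm below where a seated lid reaches. Origin: centre of its underside, z up. About 800 g.
- large_round_lid: Large round steel lid with an upright round black knob, lying right way up, 240 g. From its underside up: 8 mm deep plug 92 mm in diameter (9 mm play all round in its dish's mouth); 5 mm thick plate 134 mm in diameter, which rests on the dish's rim; central grip, a round post 22 mm in diameter, 13 to 47 mm above the origin. Origin: centre of the plug's underside, z up; seated, 32 mm above the dish's.
- small_round_dish: Small round terracotta dish with olives in it, open at the top, standing loose on the table: 80 mm outer diameter, round mouth 68 mm in diameter, walls 6 mm thick, 40 mm high; the contents stay at least 5 mm below where a seated lid reaches. Origin: centre of its underside, z up. About 450 g.
- small_round_lid: Small round steel lid with an upright round black knob, lying right way up, 135 g. From its underside up: 8 mm deep plug 50 mm in diameter (9 mm play all round in its dish's mouth); 5 mm thick plate 92 mm in diameter, which rests on the dish's rim; central grip, a round post 22 mm in diameter, 13 to 47 mm above the origin. Origin: centre of the plug's underside, z up; seated, 32 mm above the dish's.
- square_dish: Square terracotta dish with cheese cubes in it, open at the top, standing loose on the table: 92 x 92 mm outside, mouth 80 x 80 mm, sides along its x and y axes, walls 6 mm thick, 40 mm high; the contents stay at least 5 mm below where a seated lid reaches. Origin: centre of its underside, z up. About 600 g.
- square_lid: Square steel lid with a black block for a grip, lying right way up, 180 g. From its underside up: 8 mm deep plug 62 x 62 mm (9 mm play all round in its dish's mouth); 5 mm thick plate 104 x 104 mm, which rests on the dish's rim; central grip, a block 40 mm long (lid x axis) and 18 mm wide (lid y axis), 13 to 47 mm above the origin. Origin: centre of the plug's underside, z up; seated, 32 mm above the dish's.
- oblong_dish: Oblong terracotta dish with two breadsticks in it, open at the top, standing loose on the table: 128 mm (its x axis) x 72 mm (its y axis) outside, mouth 116 x 60 mm, walls 6 mm thick, 40 mm high; the contents stay at least 5 mm below where a seated lid reaches. Origin: centre of its underside, z up. About 700 g.
- oblong_lid: Oblong steel lid with a black block for a grip, lying right way up, 210 g. From its underside up: 8 mm deep plug 98 x 42 mm (9 mm play all round in its dish's mouth); 5 mm thick plate 140 mm (its x axis) x 84 mm (its y axis), which rests on the dish's rim; central grip, a block 40 mm long (lid x axis) and 18 mm wide (lid y axis), 13 to 47 mm above the origin. Origin: centre of the plug's underside, z up; seated, 32 mm above the dish's.
- water_bottle: Bystander: clear water bottle with a blue cap, 72 mm in diameter, 230 mm tall, standing beyond the dishes. Origin: centre of its underside.
- cup_stack: Bystander: stack of white plastic cups, widest 75 mm in diameter, 100 mm tall, standing beyond the dishes. Origin: centre of its underside.
There are look-alikes about, which are no part of the job. Leave any blue look-alike of the small_round_dish alone.

How it is judged:
By the outcome, as a careful person would: the job done as asked, in the order asked, and still so for the second after the job is handed in, with the robot touching nothing.
It also fails if it takes over 112 s, if anything falls off the work surface, if the arm or the gripper's body presses on something with over 40 N, if the wrist force passes 120 N, or if a joint passes its speed limit or range.

### The arm

A 6-joint arm with a two-finger parallel gripper is mounted at the origin on the work surface. World frame = base frame: x ahead of the robot, y to its left, z up, the work surface at z = 0. Lengths are in m, angles in rad, forces in N, time in s.
With the tool pointing down it reaches from about 0.35 to 0.775 m from the base axis. Payload 7.3 kg.
Tool frame: the origin (TCP) lies at the very end of the fingers, on their centre line; the grasp point (between the pads) lies 19 mm behind it; z points along the fingers, y is the line along which they close (so a half turn about z gives the same grasp; the last joint's range is limited). The gripper opens to 92 mm and grips with 3 to 60 N. Pads are 19 mm wide; open, the fingers measure 130 mm over their backs; the gripper's body (75 mm by 190 mm) begins 47 mm behind the grasp point.
Start: joints at [1.069, 0.342, 1.524, -0, 1.275, -0.146], TCP at [0.183, 0.492, 0.194] pointing down, gripper open.
Joint ranges: [-2.53, 2.53], [-0.77, 2.02], [0.04, 2.7], [-1, 4.14], [0.28, 2.66], [-3.11, 3.11]. Speed limits (rad/s): [2.57, 2.57, 3.14, 3.14, 3.14, 3.14].

### API

Orientations are given as [roll, pitch, yaw] about the fixed x, y, z axes, in that order (R = Rz(yaw) Ry(pitch) Rx(roll)).
In Python, from station import * gives the robot as it stands. The module is installed in compiled form; this text tells all that it offers.
- The arm moves only by the tool servo_tool, never from a script. Its arguments are lists of equal length, an entry for each row: "angular": the turn, a rotation vector about the world's x, y, z in degrees, a list of three; "delta_pos": the shift along the world's x, y, z in cm, a list of three; "gripper": the opening, from 0 (shut) to 1 (fully open). A call has 1 to 20 rows; each row is the pose to reach, as a shift and turn from the pose commanded when the call began; what a row does not reach only later rows make up. A row lasts 1/10 s, in which the tool goes at most 50 mm and 8.59 degrees, less where a joint would pass 70% of its speed; a pose out of reach is approached as far as the arm can. A call with a gripper value outside its range is refused whole. The fingers move at their own pace and stop on an object; "newtons" is the grip in N (left out, the last holds). Time passes only in rows, so rows that repeat a pose let the fingers close. It gives the time, the measured TCP pose, the force, the opening and the grip force at its end, in the units of the state.
- state(): the state, without advancing time (a new reading comes with each control period).
- camera(name): name is "scene" or "side" or "wrist"; returns the picture (480x640x3 uint8, blue, green, red); there is no depth.
- get_calibration(name): a dict with "mtx" (3x3 intrinsics, pixels), "k1" (the pictures are not rectified: a ray, as slopes to the right and down, at radius r is drawn at 1 + k1 r^2 times it, then the intrinsics apply), "cam_to_world" (4x4, takes a point from camera to world coordinates). Camera axes: x right, y down, z forward; pixel columns grow to the right and rows downward; lengths in m; the calibration is good to about 2 mm. A picture is of the moment at which its call begins: read the wrist's pose just before it. get_calibration takes no time and is no camera call; for the wrist camera it gives the pose at the moment of the call.
- hand_in(): hands the job in; it is judged then, once.
Trained networks look in the newest picture that a camera, given by its name, has taken for a name from the list of things; names that differ only in an ending like _2 or _b are one class to them, and where a whole thing is asked for, a point or a joint stands for the part that bears it (a point fixed in the world has none). Each returns a list of dicts, best first, with "score" (0 to 1); they miss things now and then, are a little off and sometimes report something else, mostly with a low value. They report only what shows in the picture. A call takes as long as a camera call. They do not tell look-alikes from the thing itself.
- cut_out(label, camera): "mask" (480x640 bool, what is visible of it) and "box" ([left, top, right, bottom] as shares, 0 to 1, of the picture: columns of its width, rows of its height, round what is visible of it).
- tip_of(label, camera): "position" ([column, row] as shares, 0 to 1, of the picture: columns of its width, rows of its height: a listed point, or the origin of a listed thing).
The state is a dict: "time": time; "q": joint angles; "joint_vel": joint speeds; "tau": joint torques, N m; "tool_pos": TCP position; "eef_rot": TCP orientation; "wrist_force": force on the tool from outside, world axes, zero at the start; "torque": the same for the moment, N m; "finger_gap": finger opening in m; "grip_force": force on a finger pad.
Only numpy, scipy, OpenCV 4.12 (cv2) and the standard library are available. Lean on these libraries where they do the work, as an engineer would, in place of code of your own. Each camera call takes 0.05 s, during which the arm holds its last target. There are 200 camera calls.

## Working session

There is one attempt and no reset: what is moved stays moved. The work goes in short steps, Python scripts to look and compute and a tool call to move; the robot and the scene stay as the last step left them, time stands still between calls to the robot, and variables do not carry over. Pictures are saved under pics/ and viewed, at most 14 in all, crops included, and the job is handed in when it is done.

Besides the shell and the picture viewer there is one more tool, called after "Request:" as name(argument=value, ...) on one line, values as JSON. servo_tool: Moves the arm, as the interface text tells. Its arguments: {"type":"object","properties":{"angular":{"type":"array","items":{"type":"array","items":{"type":"number"}}},"delta_pos":{"type":"array","items":{"type":"array","items":{"type":"number"}}},"gripper":{"type":"array","items":{"type":"number"}},"newtons":{"type":"number"}},"required":["angular","delta_pos","gripper"]}

```bash
mkdir -p pics; cat > h.py <<'E'
from station import *
import numpy as np, cv2
def snap(n,fn=None):
    im=camera(n)
    if fn: cv2.imwrite('pics/'+fn,im)
    return im
def ray(n,uv,z,cal=None):
    c=cal or get_calibration(n); K=np.array(c['mtx'],float); T=np.array(c['cam_to_world'],float)
    d=np.array([(uv[0]-K[0,2])/K[0,0],(uv[1]-K[1,2])/K[1,1]]); s=d.copy()
    for _ in range(20): s=d/(1+c['k1']*(s@s))
    r=T[:3,:3]@np.array([s[0],s[1],1]); o=T[:3,3]
    return o+r*(z-o[2])/r[2]
E
python3 - <<'E'
from h import *
snap('scene','s1.png');snap('side','d1.png');snap('wrist','w1.png')
for n in ['scene','side','wrist']:
    c=get_calibration(n); print(n,np.round(c['mtx'],1).tolist(),c['k1'],np.round(c['cam_to_world'],3).tolist())
    for l in ['large_round_dish','large_round_lid','small_round_dish','small_round_lid','square_dish','square_lid','oblong_dish','oblong_lid','water_bottle','cup_stack']:
        for d in tip_of(l,n)[:3]:
            uv=np.array(d['position'])*[640,480]
            print(l,round(d['score'],2),uv.round(),ray(n,uv,0)[:2].round(3))
print(state())
E
```

```text
scene [[497.1, 0.0, 321.6], [0.0, 497.1, 240.2], [0.0, 0.0, 1.0]] 0.02092669973755702 [[-0.719, 0.522, -0.459, 1.012], [0.695, 0.537, -0.479, 0.459], [-0.003, -0.663, -0.749, 0.752], [0.0, 0.0, 0.0, 1.0]]
large_round_dish 0.74 [401. 238.] [0.432 0.087]
large_round_dish 0.39 [298. 147.] [ 0.383 -0.277]
large_round_lid 0.56 [336. 302.] [0.637 0.106]
small_round_dish 0.98 [503. 362.] [0.523 0.381]
small_round_dish 0.64 [444. 318.] [0.523 0.263]
small_round_lid 0.6 [324. 194.] [ 0.454 -0.115]
small_round_lid 0.19 [378. 406.] [0.728 0.289]
square_dish 0.7 [258. 242.] [ 0.647 -0.106]
square_lid 0.83 [298. 145.] [ 0.377 -0.283]
square_lid 0.61 [158. 214.] [ 0.748 -0.316]
square_lid 0.42 [506. 361.] [0.518 0.384]
oblong_dish 0.69 [501. 278.] [0.375 0.283]
oblong_dish 0.59 [299. 149.] [ 0.386 -0.271]
oblong_dish 0.43 [259. 242.] [ 0.644 -0.105]
oblong_lid 0.62 [219. 145.] [ 0.515 -0.416]
water_bottle 0.65 [382. 409.] [0.727 0.295]
cup_stack 0.63 [159. 214.] [ 0.746 -0.315]
side [[499.1, 0.0, 321.3], [0.0, 499.1, 236.8], [0.0, 0.0, 1.0]] -0.0857541198443042 [[0.835, -0.389, 0.388, 0.09], [-0.5
[... 862 characters left out ...]
, 1.0]]
{'time': 1.65, 'q': array([ 1.06896920e+00,  3.41980750e-01,  1.52414439e+00, -6.81390747e-06,
        1.27542500e+00, -1.45985670e-01]), 'joint_vel': array([ 4.58881658e-04, -3.40486703e-04,  3.57202040e-05, -1.98034862e-04,
        2.73041907e-03,  9.33663487e-04]), 'tau': array([-1.18110642e-03, -4.31130981e+01, -2.44475430e+01,  7.18148123e-02,
        4.82711499e-02, -4.31084186e-05]), 'tool_pos': array([0.1828691 , 0.49211251, 0.19413498]), 'eef_rot': array([3.14155154e+00, 1.26338857e-05, 2.78575318e+00]), 'wrist_force': array([-0.12491265,  0.37031319, -0.80172632]), 'torque': array([-0.00918081,  0.00359221,  0.00924765]), 'grip_force': 0.0, 'finger_gap': 0.0920715954705255}
```

View pics/s1.png

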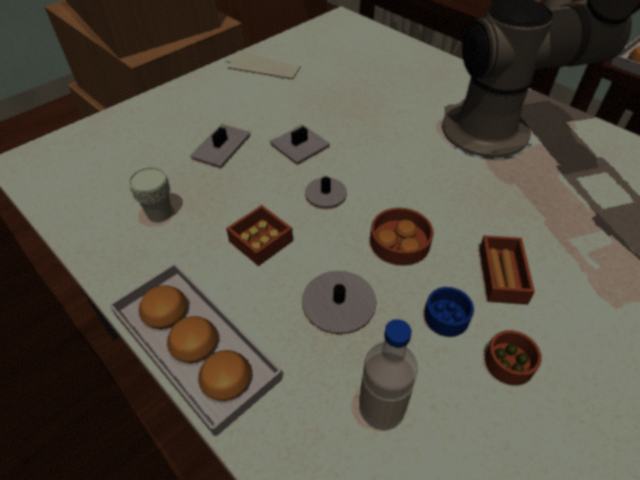

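View pics/d1.png

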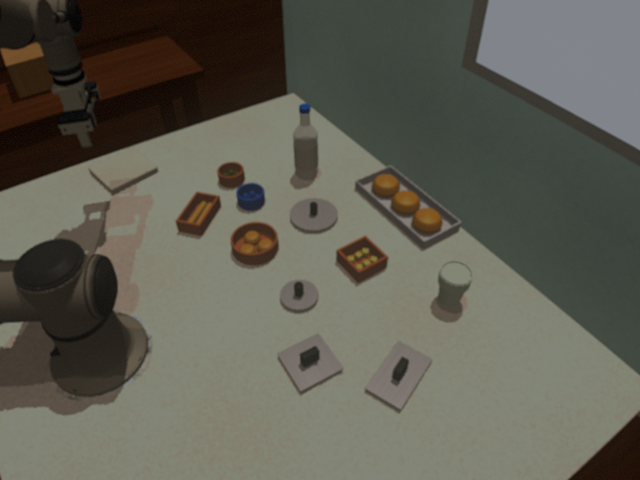

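Candidates for small_round_dish: the terracotta dish with olives at scene (513,357), and the blue look-alike at (449,311). I choose the terracotta one. The lids and other dishes have no look-alikes: large lid (339,300), small lid (326,192), square lid (300,144), oblong lid (221,145). Next I fit the poses to the masks in both views.

```bash
cat > fit.py <<'E'
from h import *
from scipy.optimize import minimize
def ring(d,z): a=np.linspace(0,2*np.pi,48,endpoint=False); return np.c_[d/2*np.cos(a),d/2*np.sin(a),0*a+z]
def rect(a,b,z): return np.array([[sx*a/2,sy*b/2,z] for sx in(-1,1) for sy in(-1,1)])
def prism(f,z0,z1): return np.vstack([f(z0),f(z1)])
R=lambda d:(lambda z:ring(d,z)); Q=lambda a,b:(lambda z:rect(a,b,z))
P=prism
M={'large_round_dish':[P(R(.122),0,.04)],'small_round_dish':[P(R(.08),0,.04)],'square_dish':[P(Q(.092,.092),0,.04)],'oblong_dish':[P(Q(.128,.072),0,.04)],
'large_round_lid':[P(R(.134),.008,.013),P(R(.022),.013,.047)],'small_round_lid':[P(R(.092),.008,.013),P(R(.022),.013,.047)],
'square_lid':[P(Q(.104,.104),.008,.013),P(Q(.04,.018),.013,.047)],'oblong_lid':[P(Q(.14,.084),.008,.013),P(Q(.04,.018),.013,.047)]}
def proj(c,X):
    T=np.linalg.inv(c['cam_to_world']); p=X@T[:3,:3].T+T[:3,3]; s=p[:,:2]/p[:,2:]
    s=s*(1+c['k1']*(s**2).sum(1,keepdims=True)); K=np.array(c['mtx']); return s*[K[0,0],K[1,1]]+K[:2,2]
def sil(c,name,x,y,a,z=0):
    m=np.zeros((480,640),np.uint8); r=np.array([[np.cos(a),-np.sin(a),0],[np.sin(a),np.cos(a),0],[0,0,1]])
    for part in M[name]:
        h=cv2.convexHull(proj(c,part@r.T+[x,y,z]).astype(np.float32))
        cv2.fillPoly(m,[np.round(h*16).astype(np.int32)],1,shift=4)
    return m>0
def getmask(n,name,xy,z=0):
    best=None
    c=get_calibration(n); g=proj(c,np.array([[*xy,z]]))[0]
    for d in cut_out(name,n):
        m=d['mask']; ys,xs=np.nonzero(m)
        if len(xs)<50: continue
        dd=np.hypot(xs.mean()-g[0],ys.mean()-g[1])
        if dd<(60 if n=='wrist' else 22) and (best is None or d['score']>best[1]): best=(m,d['score'])
    return (c,best[0],best[1]) if best else None
def fit(name,views,xy,z=0):
    def cost(p): return sum(1-(s&m).sum()/max(1,(s|m).sum()) for c,m,_ in views for s in [sil(c,name,p[0]/100,p[1]/100,p[2],z)])
    best=None
    for a in ([0] if 'round' in name else np.arange(0,np.pi,np.pi/8)):
        x0=np.array([xy[0]*100,xy[1]*100,a])
        r=minimize(cost,x0,method='Nelder-Mead',options=dict(initial_simplex=[x0,x0+[1,0,0],x0+[0,1,0],x0+[0,0,.2]],xatol=.01,fatol=1e-4))
        if best is None or r.fun<best.fun: best=r
    return best.x[:2]/100,np.degrees(best.x[2])%180,best.fun/len(views)
E
python3 - <<'E'
from fit import *
snap('scene');snap('side')
G=dict(large_round_dish=(.437,.09),large_round_lid=(.637,.115),small_round_dish=(.518,.381),small_round_lid=(.452,-.113),square_dish=(.637,-.11),square_lid=(.379,-.28),oblong_dish=(.363,.285),oblong_lid=(.514,-.41))
for k,g in G.items():
    vs=[v for v in (getmask(n,k,g) for n in('scene','side')) if v]
    for sub in ([vs]+([[v] for v in vs] if len(vs)>1 else [])):
        if sub:
            p,a,f=fit(k,sub,g); print(k,len(sub),p.round(4),round(a,1),round(f,3))
E
```

```text
large_round_dish 2 [0.4416 0.0922] 175.7 0.051
large_round_dish 1 [0.4426 0.0908] 176.6 0.047
large_round_dish 1 [0.4392 0.0917] 4.1 0.043
large_round_lid 2 [0.6349 0.1114] 13.7 0.055
large_round_lid 1 [0.6362 0.1099] 14.0 0.038
large_round_lid 1 [0.6351 0.1124] 12.8 0.066
small_round_dish 1 [0.5166 0.3882] 5.4 0.069
small_round_lid 2 [ 0.4521 -0.1108] 4.1 0.064
small_round_lid 1 [ 0.4536 -0.1108] 8.2 0.061
small_round_lid 1 [ 0.4509 -0.1099] 4.6 0.039
square_dish 2 [ 0.6401 -0.1045] 0.9 0.023
square_dish 1 [ 0.6409 -0.1049] 0.7 0.016
square_dish 1 [ 0.6393 -0.1034] 1.8 0.018
square_lid 2 [ 0.3752 -0.2752] 88.0 0.05
square_lid 1 [ 0.3777 -0.2769] 176.7 0.035
square_lid 1 [ 0.3743 -0.2756] 88.1 0.05
oblong_dish 2 [0.3684 0.2812] 40.0 0.053
oblong_dish 1 [0.3677 0.2792] 41.2 0.021
oblong_dish 1 [0.368  0.2839] 38.2 0.068
oblong_lid 2 [ 0.514  -0.4046] 22.7 0.07
oblong_lid 1 [ 0.5153 -0.4066] 22.9 0.105
oblong_lid 1 [ 0.5131 -0.4055] 21.5 0.022
```

Request:
servo_tool(angular=[[0,0,0],[0,0,0],[0,0,0],[0,0,0],[0,0,0],[0,0,0],[0,0,0],[0,0,0],[0,0,0]], delta_pos=[[4,-2.5,0],[8,-5,0],[12,-7,0],[16,-9.5,0],[20,-12,0],[24,-14,0],[27,-16,0],[27,-16,0],[27,-16,0]], gripper=[1,1,1,1,1,1,1,1,1], newtons=25)

```text
time: 3.45
tool_pos: [0.453, 0.3317, 0.1938]
eef_rot: [-3.141, -0.001, 2.784]
wrist_force: [0.4, -0.4, -0.4]
finger_gap: 0.0917
grip_force: 0.0
```

```bash
python3 - <<'E'
from fit import *
snap('wrist','w2.png')
for k,g in dict(small_round_dish=(.517,.386),oblong_dish=(.368,.281),large_round_dish=(.441,.092)).items():
    v=getmask('wrist',k,g)
    if v: p,a,f=fit(k,[v],g); print(k,v[2],p.round(4),round(a,1),round(f,3))
E
```

```text
small_round_dish 0.69 [0.5153 0.3892] 4.5 0.057
oblong_dish 0.66 [0.3648 0.2806] 41.2 0.026
large_round_dish 0.84 [0.4393 0.0928] 12.0 0.487
```

View pics/w2.png

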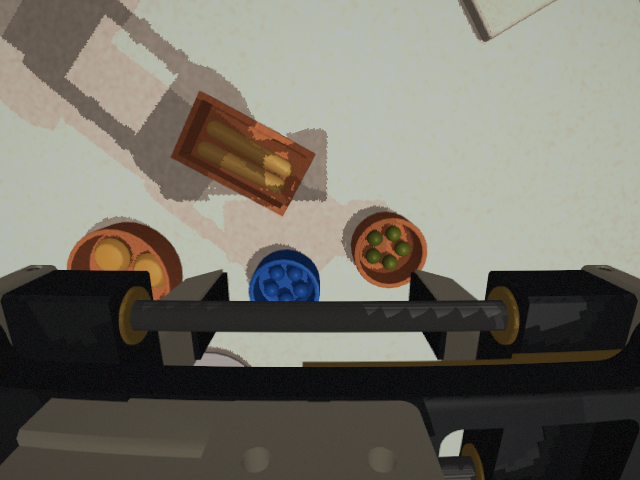

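w2 confirms the terracotta olive dish at (389,250); the blue one is at (285,285). The oblong dish with breadsticks is at (243,152). Now the large lid.

Request:
servo_tool(angular=[[0,0,0],[0,0,0],[0,0,0],[0,0,0],[0,0,0],[0,0,0],[0,0,0],[0,0,0],[0,0,0],[0,0,0],[0,0,0],[0,0,0],[0,0,0],[0,0,0],[0,0,0],[0,0,0],[0,0,0],[0,0,0],[0,0,0],[0,0,0]], delta_pos=[[2,-4,0],[4,-8,0],[7,-12,-2],[11,-15,-4],[14,-18,-6],[16.5,-20.5,-8],[18.2,-22.1,-9],[18.2,-22.1,-9],[18.2,-22.1,-11],[18.2,-22.1,-13],[18.2,-22.1,-15],[18.2,-22.1,-16.5],[18.2,-22.1,-17.5],[18.2,-22.1,-17.5],[18.2,-22.1,-17.5],[18.2,-22.1,-17.5],[18.2,-22.1,-17.5],[18.2,-22.1,-17.5],[18.2,-22.1,-17.5],[18.2,-22.1,-17.5]], gripper=[1,1,1,1,1,1,1,1,1,1,1,1,1,0.6,0.4,0,0,0,0,0], newtons=25)

```text
time: 5.65
tool_pos: [0.6349, 0.1111, 0.0193]
eef_rot: [3.141, 0.0, 2.786]
wrist_force: [-0.1, 0.1, 0.8]
finger_gap: 0.0407
grip_force: 0.0
```

Request:
servo_tool(angular=[[0,0,0],[0,0,0],[0,0,0],[0,0,0],[0,0,0],[0,0,0],[0,0,0],[0,0,0],[0,0,0],[0,0,0],[0,0,0],[0,0,0],[0,0,0],[0,0,0],[0,0,0]], delta_pos=[[0,0,0],[0,0,0],[0,0,0],[0,0,0],[0,0,0],[0,0,0],[0,0,1],[0,0,2.5],[0,0,4.5],[0,0,7],[0,0,9],[0,0,9],[-4,-0.5,9],[-7,-1,9],[-7,-1,9]], gripper=[0,0,0,0,0,0,0,0,0,0,0,0,0,0,0], newtons=25)

```text
time: 7.15
tool_pos: [0.5607, 0.1009, 0.1088]
eef_rot: [-3.14, -0.004, 2.786]
wrist_force: [-0.4, -0.5, -0.1]
finger_gap: 0.0002
grip_force: 0.0
```

```bash
python3 - <<'E'
from fit import *
snap('wrist','w3.png'); snap('scene'); snap('side'); print(state()['tool_pos'])
g=(.565,.1015)
for n in ('wrist','scene','side'):
    k='large_round_lid'; v=getmask(n,k,g,.09)
    if v: p,a,f=fit(k,[v],g,.09); print(n,p.round(4),round(f,3))
    k='large_round_dish'; v=getmask(n,k,(.441,.092))
    if v: p,a,f=fit(k,[v],(.441,.092)); print(n,k,p.round(4),round(f,3))
E
```

```text
[0.56578266 0.10119826 0.1096514 ]
wrist [0.6177 0.1125] 0.86
wrist large_round_dish [0.447  0.0919] 0.024
scene large_round_dish [0.4423 0.0933] 0.424
side large_round_dish [0.4415 0.0929] 0.039
```

View pics/w3.png

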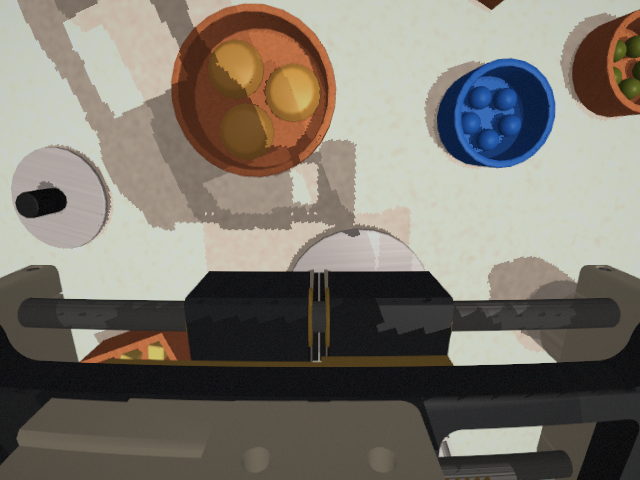

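w3 shows the fingers shut and empty at (319,310), with the large lid still on the table (rim at (357,235)). Checking where it really is.

Request:
servo_tool(angular=[[0,0,0],[0,0,0],[0,0,0],[0,0,0],[0,0,0],[0,0,0],[0,0,0]], delta_pos=[[5,-3,3],[9,-6,6],[13,-8,8],[14,-8,8],[14,-8,8],[14,-8,8],[14,-8,8]], gripper=[1,1,1,1,1,1,1])

```text
time: 8.3
tool_pos: [0.7036, 0.022, 0.1881]
eef_rot: [-3.141, -0.003, 2.787]
wrist_force: [-0.2, -0.6, 0.0]
finger_gap: 0.0517
grip_force: 0.0
```

```bash
python3 - <<'E'
from fit import *
snap('wrist','w4.png'); snap('scene','s4.png'); snap('side'); print(state()['tool_pos'],state()['wrist_force'])
for k,g in dict(large_round_lid=(.63,.115),small_round_lid=(.452,-.11),large_round_dish=(.441,.092)).items():
  for n in ('wrist','scene','side'):
    v=getmask(n,k,g)
    if v: p,a,f=fit(k,[v],g); print(n,k,v[2],p.round(4),round(f,3))
E
```

```text
[0.70398075 0.02194703 0.18909145] [-0.48746268  0.70365286  0.63268644]
wrist large_round_lid 0.97 [0.6343 0.1097] 0.018
scene large_round_lid 0.74 [0.6358 0.1091] 0.036
side large_round_lid 0.91 [0.6337 0.1127] 0.064
wrist small_round_lid 0.77 [ 0.4509 -0.1115] 0.021
scene small_round_lid 0.73 [ 0.4524 -0.1103] 0.122
side small_round_lid 0.58 [ 0.451 -0.11 ] 0.064
wrist large_round_dish 0.53 [0.4401 0.0925] 0.067
scene large_round_dish 0.96 [0.4433 0.0919] 0.035
side large_round_dish 0.93 [0.4398 0.0951] 0.04
```

View pics/w4.png

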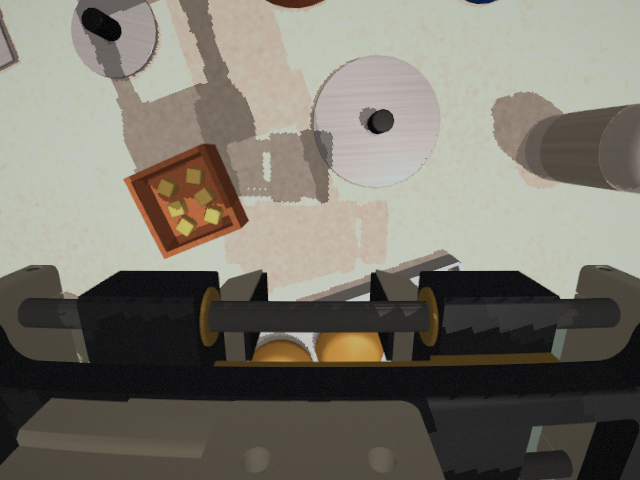

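w4 shows the lid unmoved, with its knob at (380,121). I'll regrip and check the grip force before lifting.

Request:
servo_tool(angular=[[0,0,0],[0,0,0],[0,0,0],[0,0,0],[0,0,0],[0,0,0],[0,0,0],[0,0,0],[0,0,0],[0,0,0],[0,0,0],[0,0,0],[0,0,0],[0,0,0],[0,0,0],[0,0,0],[0,0,0],[0,0,0],[0,0,0],[0,0,0]], delta_pos=[[-3,4,-3],[-6,7,-6],[-7,8.9,-9],[-7,8.9,-9],[-7,8.9,-11],[-7,8.9,-13],[-7,8.9,-15],[-7,8.9,-16.5],[-7,8.9,-17],[-7,8.9,-17],[-7,8.9,-17],[-7,8.9,-17],[-7,8.9,-17],[-7,8.9,-17],[-7,8.9,-17],[-7,8.9,-17],[-7,8.9,-17],[-7,8.9,-17],[-7,8.9,-17],[-7,8.9,-17]], gripper=[0.7,0.7,0.7,0.7,0.7,0.7,0.7,0.7,0.7,0,0,0,0,0,0,0,0,0,0,0], newtons=30)

```text
time: 10.9
tool_pos: [0.6348, 0.1101, 0.0191]
eef_rot: [3.142, -0.0, 2.786]
wrist_force: [0.3, 0.1, -0.8]
finger_gap: 0.0004
grip_force: 0.0
```

```bash
python3 - <<'E'
from fit import *
a=snap('scene');b=snap('side')
A=cv2.resize(a[200:360,240:440],(400*2//2,320));B=cv2.resize(b[120:280,220:420],(400,320))
cv2.imwrite('pics/c5.png',np.hstack([A,B]))
c=get_calibration('scene');print(proj(c,state()['tool_pos'][None]), proj(get_calibration('side'),state()['tool_pos'][None]))
k='large_round_lid'
E
```

```text
[[338.869103   297.01532867]] [[314.04614438 211.04139686]]
```

View pics/c5.png

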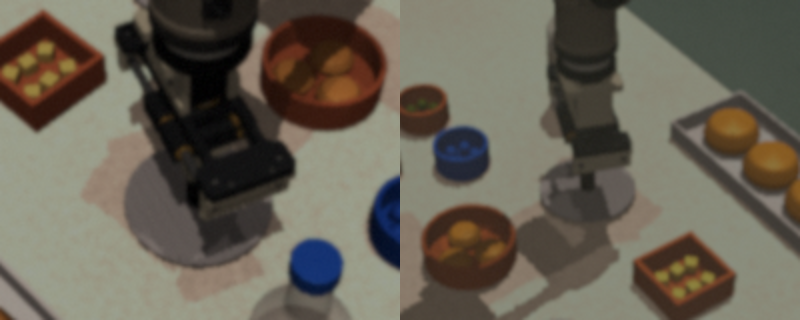

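```bash
python3 - <<'E'
from fit import *
snap('scene');w=snap('wrist','w6.png');snap('side'); s=state();print(s['finger_gap'],s['grip_force'],s['eef_rot'])
k='large_round_lid';g=(.635,.11)
for n in ('scene','side','wrist'):
    v=getmask(n,k,g)
    if v: p,a,f=fit(k,[v],g); print(n,v[2],p.round(4),round(f,3))
    m=[ (np.argwhere(d['mask']).mean(0).round(),d['score']) for d in cut_out(k,n)]; print(m)
E
```

```text
0.00022297268921094495 0.0 [3.14146197e+00 5.55324111e-05 2.78576641e+00]
scene 0.66 [0.635  0.1096] 0.352
[(array([308., 333.]), 0.66)]
side 0.7 [0.6352 0.112 ] 0.194
[(array([216., 313.]), 0.7), (array([243., 254.]), 0.46)]
wrist 0.94 [0.6339 0.1097] 0.408
[(array([219., 321.]), 0.94)]
```

View pics/w6.png

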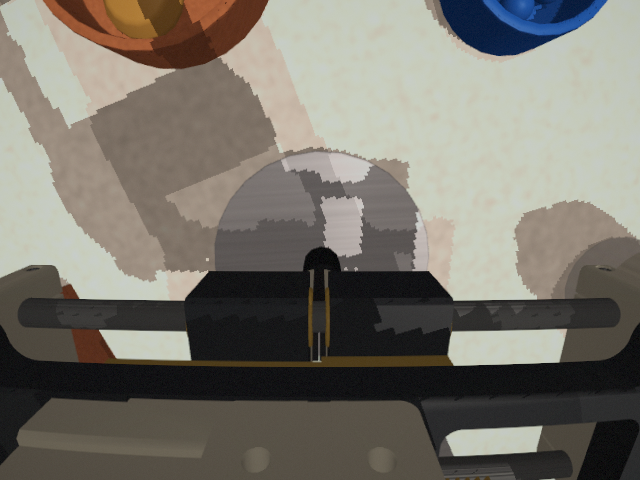

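w6: fingers shut, with the knob beside them at (322,260) and the plate rim at its top at (322,150). The knob seems to lie toward the image top relative to the fingers, so I'll quantify that.

```bash
python3 - <<'E'
from fit import *
c=get_calibration('wrist');s=state()
print('tcp',proj(c,s['tool_pos'][None]))
for x,y in [(.635,.11),(.6162,.117)]:
  print(x,y,'knob top/base, rim far',proj(c,np.array([[x,y,.047],[x,y,.013],[x-.067*.937,y+.067*.349,.013]])).round())
w=cv2.imread('pics/w6.png')
m=cut_out('large_round_lid','wrist')[0]['mask']
g=cv2.findContours(m.astype(np.uint8),0,1)[0]; P=max(g,key=len)[:,0]; P=P[(P[:,1]<258)&(P[:,1]>140)]
X=np.array([ray('wrist',p,.013,c)[:2] for p in P])
X=X[np.abs(P[:,0]-322)>0]
A=np.c_[X,np.ones(len(X))]; b=(X**2).sum(1); u=np.linalg.lstsq(A,b,rcond=None)[0]; print('circle',u[:2]/2,np.sqrt(u[2]+(u[:2]**2).sum()/4))
import cv2
gr=cv2.cvtColor(w,6)[230:300,280:360]; print([(r+230,np.nonzero(gr[r]<40)[0][[0,-1]]+280) for r in range(0,45,5) if (gr[r]<40).any()])
E
```

```text
tcp [[322.28781006 267.36726171]]
0.635 0.11 knob top/base, rim far [[323. 286.]
 [322. 264.]
 [322. 153.]]
0.6162 0.117 knob top/base, rim far [[323. 249.]
 [322. 233.]
 [322. 116.]]
circle [0.63327567 0.11012463] 0.06591705321201127
[(250, array([311, 330])), (255, array([307, 336])), (260, array([305, 338])), (265, array([304, 339])), (270, array([303, 340]))]
```

```bash
python3 - <<'E'
from fit import *
a=snap('scene');b=snap('side')
def mk(n,im,x0,y0,w,h):
    c=get_calibration(n);s=state()['tool_pos']
    im=cv2.resize(im,None,fx=4,fy=4,interpolation=cv2.INTER_CUBIC)
    im=np.clip(im.astype(float)*1.8,0,255).astype(np.uint8)
    for dz in (0,.019,.066):
        u=proj(c,(s+[0,0,dz])[None])[0]*4+2; cv2.drawMarker(im,tuple(int(v) for v in u),(0,255,0),0,8,1)
    return im[y0*4:(y0+h)*4,x0*4:(x0+w)*4]
cv2.imwrite('pics/c7.png',np.hstack([mk('scene',a,290,200,100,140),mk('side',b,265,115,100,140)]))
E
```

```text
(no output)
```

View pics/c7.png

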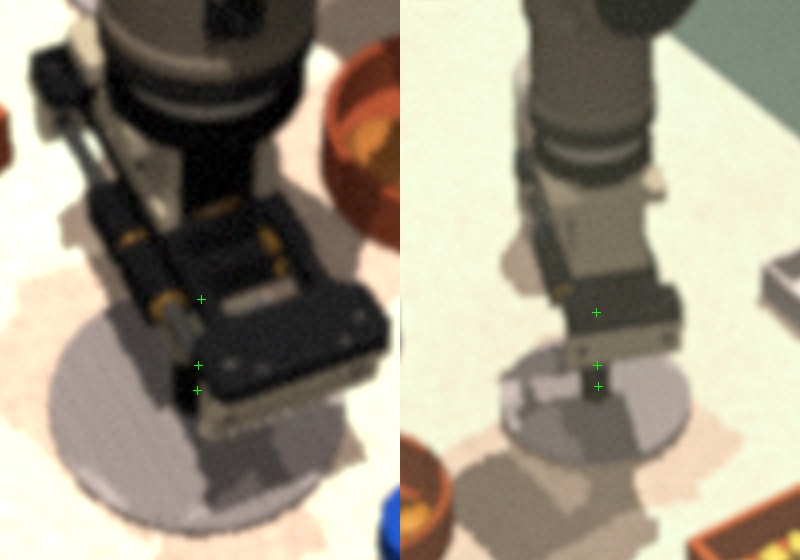

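c7 shows the knob (side ~(596,385)) exactly at the TCP markers, yet the gap reads 0. I'll open in place, then close in steps and watch.

Request:
servo_tool(angular=[[0,0,0],[0,0,0],[0,0,0],[0,0,0],[0,0,0],[0,0,0],[0,0,0],[0,0,0]], delta_pos=[[0,0,0],[0,0,0],[0,0,0],[0,0,0],[0,0,0],[0,0,0],[0,0,0],[0,0,0]], gripper=[0.45,0.45,0.45,0.45,0.45,0.45,0.45,0.45])

```text
time: 12.4
tool_pos: [0.6349, 0.1101, 0.0192]
eef_rot: [3.141, 0.0, 2.786]
wrist_force: [-0.4, 0.2, -0.2]
finger_gap: 0.0416
grip_force: 0.0
```

```bash
python3 - <<'E'
from fit import *
a=snap('scene');b=snap('side');w=snap('wrist')
def mk(n,im,x0,y0,w,h,f=4):
    im=cv2.resize(im,None,fx=f,fy=f,interpolation=cv2.INTER_CUBIC)
    im=np.clip(im.astype(float)*2.5,0,255).astype(np.uint8)
    return im[y0*f:(y0+h)*f,x0*f:(x0+w)*f]
print(state()['finger_gap'])
cv2.imwrite('pics/c8.png',np.hstack([mk('scene',a,310,220,65,90),mk('side',b,285,150,65,90),mk('wrist',w,190,210,130,180,2)]))
E
```

```text
0.04119102234402765
```

View pics/c8.png

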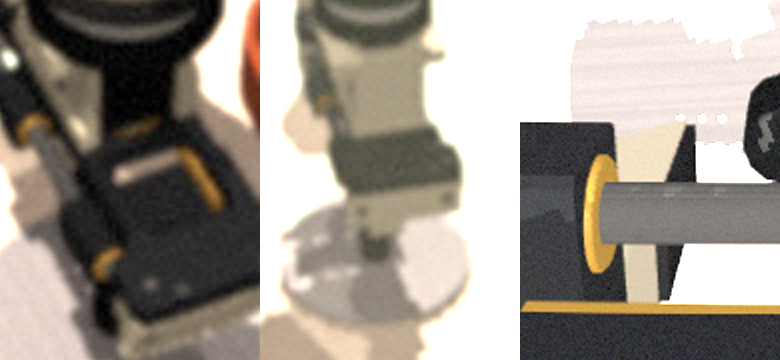

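Request:
servo_tool(angular=[[0,0,0],[0,0,0]], delta_pos=[[0,0,0],[0,0,0]], gripper=[0.3,0.3])

```text
time: 12.75
tool_pos: [0.6349, 0.1101, 0.0192]
eef_rot: [3.141, 0.0, 2.786]
wrist_force: [0.9, -0.2, 0.1]
finger_gap: 0.0303
grip_force: 0.0
```

Request:
servo_tool(angular=[[0,0,0],[0,0,0]], delta_pos=[[0,0,0],[0,0,0]], gripper=[0.2,0.2])

```text
time: 12.95
tool_pos: [0.6349, 0.1101, 0.0191]
eef_rot: [3.141, 0.0, 2.786]
wrist_force: [0.1, -0.7, 0.5]
finger_gap: 0.0193
grip_force: 0.0
```

Request:
servo_tool(angular=[[0,0,0],[0,0,0]], delta_pos=[[0,0,0],[0,0,0]], gripper=[0.15,0.15])

```text
time: 13.15
tool_pos: [0.6349, 0.1101, 0.0192]
eef_rot: [3.141, 0.0, 2.786]
wrist_force: [0.2, -0.3, -0.1]
finger_gap: 0.0138
grip_force: 0.0
```

```bash
python3 - <<'E'
from fit import *
s=state();t=s['tool_pos'];a=s['eef_rot'][2]
R=np.array([[np.cos(a),np.sin(a)],[-np.sin(a),np.cos(a)]])
for h in (.02,.04,.05,.06,.07,.085,.1):
    print(h,*[ (R@(ray(n,uv,h)-t)[:2]*1000).round() for n,uv in (('scene',(341,309)),('scene',(385,299)),('side',(307,207)),('side',(335,201)))])
print(s['finger_gap'])
E
```

```text
0.02 [ -8. -25.] [ 73. -37.] [ 16. -20.] [-66. -27.]
0.04 [-14. -37.] [ 65. -49.] [20.  2.] [-60.  -4.]
0.05 [-17. -43.] [ 60. -55.] [22. 14.] [-57.   7.]
0.06 [-20. -49.] [ 56. -60.] [24. 25.] [-54.  18.]
0.07 [-23. -55.] [ 52. -66.] [26. 36.] [-51.  29.]
0.085 [-28. -64.] [ 46. -75.] [29. 53.] [-47.  46.]
0.1 [-32. -72.] [ 40. -83.] [32. 70.] [-43.  63.]
0.013794656913601834
```

The measured numbers show the visible finger ends about 33 mm above the reported TCP, so the fingers shut just over the knob. I'll open and lower in small steps, watching the force.

Request:
servo_tool(angular=[[0,0,0],[0,0,0],[0,0,0],[0,0,0],[0,0,0],[0,0,0],[0,0,0],[0,0,0],[0,0,0],[0,0,0]], delta_pos=[[0,0,0],[0,0,0],[0,0,0],[0,0,0],[0,0,0],[0,0,0],[0,0,-0.2],[0,0,-0.4],[0,0,-0.6],[0,0,-0.8]], gripper=[0.5,0.5,0.5,0.5,0.5,0.5,0.5,0.5,0.5,0.5])

```text
time: 14.15
tool_pos: [0.6348, 0.1101, 0.0109]
eef_rot: [3.142, -0.0, 2.786]
wrist_force: [-0.3, -0.3, 0.2]
finger_gap: 0.0459
grip_force: 0.0
```

Request:
servo_tool(angular=[[0,0,0],[0,0,0],[0,0,0],[0,0,0],[0,0,0],[0,0,0],[0,0,0]], delta_pos=[[0,0,-0.2],[0,0,-0.4],[0,0,-0.6],[0,0,-0.8],[0,0,-1.0],[0,0,-1.2],[0,0,-1.2]], gripper=[0.5,0.5,0.5,0.5,0.5,0.5,0.5])

```text
time: 14.85
tool_pos: [0.6347, 0.1101, -0.0012]
eef_rot: [-3.141, -0.0, 2.786]
wrist_force: [-0.1, 0.6, -0.3]
finger_gap: 0.0459
grip_force: 0.0
```

Request:
servo_tool(angular=[[0,0,0],[0,0,0],[0,0,0],[0,0,0],[0,0,0],[0,0,0]], delta_pos=[[0,0,0],[0,0,0],[0,0,0],[0,0,0],[0,0,0],[0,0,0]], gripper=[0.1,0.1,0.1,0.1,0.1,0.1], newtons=25)

```text
time: 15.45
tool_pos: [0.635, 0.1103, -0.0007]
eef_rot: [3.141, 0.0, 2.786]
wrist_force: [1.3, 0.8, 0.4]
finger_gap: 0.0211
grip_force: 25.0
```

Gripped at 25 N with a 21 mm gap. Lift.

Request:
servo_tool(angular=[[0,0,0],[0,0,0],[0,0,0],[0,0,0],[0,0,0],[0,0,0],[0,0,0],[0,0,0],[0,0,0],[0,0,0],[0,0,0],[0,0,0],[0,0,0],[0,0,0]], delta_pos=[[0,0,0.3],[0,0,1],[0,0,2],[0,0,3.5],[0,0,5],[0,0,6.5],[0,0,7.5],[0,0,8],[-2,-0.2,8],[-5,-0.5,8],[-8,-0.7,8],[-10,-1,8],[-10,-1,8],[-10,-1,8]], gripper=[0.1,0.1,0.1,0.1,0.1,0.1,0.1,0.1,0.1,0.1,0.1,0.1,0.1,0.1])

```text
time: 16.85
tool_pos: [0.5352, 0.1001, 0.0796]
eef_rot: [3.141, 0.001, 2.786]
wrist_force: [0.7, 0.1, -2.7]
finger_gap: 0.021
grip_force: 25.0
```

```bash
python3 - <<'E'
from fit import *
snap('wrist','w9.png'); snap('scene'); snap('side'); t=state()['tool_pos'];print(t)
g=t[:2]
for n in ('wrist','scene','side'):
    for k,xy,z in (('large_round_lid',g,.08),('large_round_dish',(.441,.092),0)):
        v=getmask(n,k,xy,z)
        if v: p,a,f=fit(k,[v],xy,z); print(n,k,p.round(4),round(f,3))
E
```

```text
[0.53581535 0.1001722  0.07920174]
wrist large_round_lid [0.5343 0.0985] 0.401
wrist large_round_dish [0.4415 0.0919] 0.202
scene large_round_lid [0.5382 0.0991] 0.336
scene large_round_dish [0.4412 0.0913] 0.792
side large_round_lid [0.5358 0.1002] 0.342
side large_round_dish [0.4395 0.0934] 0.032
```

View pics/w9.png

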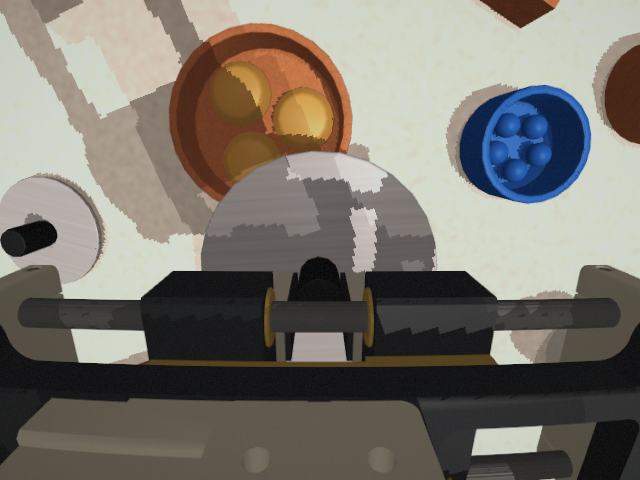

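w9 shows the lid held level between the fingers (rim top (318,152)), with the dish ahead at (260,115). Placing it.

Request:
servo_tool(angular=[[0,0,0],[0,0,0],[0,0,0],[0,0,0],[0,0,0],[0,0,0],[0,0,0],[0,0,0],[0,0,0],[0,0,0],[0,0,0],[0,0,0],[0,0,0],[0,0,0],[0,0,0]], delta_pos=[[-3,-0.3,0],[-6,-0.5,0],[-8.5,-0.7,0],[-9.4,-0.75,0],[-9.4,-0.75,0],[-9.4,-0.75,-1],[-9.4,-0.75,-2],[-9.4,-0.75,-3],[-9.4,-0.75,-3.5],[-9.4,-0.75,-3.9],[-9.4,-0.75,-4.2],[-9.4,-0.75,-4.4],[-9.4,-0.75,-4.6],[-9.4,-0.75,-4.7],[-9.4,-0.75,-4.7]], gripper=[0.1,0.1,0.1,0.1,0.1,0.1,0.1,0.1,0.1,0.1,0.1,0.1,0.1,0.1,0.1])

```text
time: 18.8
tool_pos: [0.4409, 0.0927, 0.0322]
eef_rot: [3.141, 0.0, 2.786]
wrist_force: [0.2, 0.4, -3.4]
finger_gap: 0.0211
grip_force: 25.0
```

Request:
servo_tool(angular=[[0,0,0],[0,0,0],[0,0,0]], delta_pos=[[0,0,-0.1],[0,0,-0.15],[0,0,-0.15]], gripper=[0.1,0.1,0.1])

```text
time: 19.1
tool_pos: [0.4411, 0.0927, 0.0312]
eef_rot: [3.141, 0.001, 2.786]
wrist_force: [-1.9, 0.1, 4.6]
finger_gap: 0.021
grip_force: 25.0
```

Contact at the seated height, so I release and rise, then go towards the small lid (0.4515,-0.1108).

Request:
servo_tool(angular=[[0,0,0],[0,0,0],[0,0,0],[0,0,0],[0,0,0],[0,0,0],[0,0,0],[0,0,0],[0,0,0],[0,0,0],[0,0,0],[0,0,0],[0,0,0],[0,0,0],[0,0,0],[0,0,0],[0,0,0],[0,0,0]], delta_pos=[[0,0,0.1],[0,0,0.1],[0,0,0.1],[0,0,0.1],[0,0,0.1],[0,0,1],[0,0,3],[0,0,6],[0,0,9],[0,-3,10],[2,-8,10],[4,-12,10],[6,-16,10],[8,-20,10],[10,-23,10],[11,-24,10],[11,-24,10],[11,-24,10]], gripper=[0.5,0.5,0.5,0.5,0.5,0.5,0.5,0.5,0.5,0.5,0.5,0.5,0.5,0.5,0.5,0.5,0.5,0.5])

```text
time: 20.9
tool_pos: [0.5503, -0.1468, 0.1307]
eef_rot: [3.141, -0.001, 2.786]
wrist_force: [-0.9, -0.1, 0.2]
finger_gap: 0.0456
grip_force: 0.0
```

```bash
python3 - <<'E'
from fit import *
snap('wrist'); snap('scene'); snap('side'); print(state()['tool_pos'])
for n in ('wrist','scene','side'):
    for k,xy,z in (('large_round_lid',(.441,.0925),.032),('small_round_lid',(.4515,-.111),0)):
        v=getmask(n,k,xy,z)
        if v: p,a,f=fit(k,[v],xy,z); print(n,k,p.round(4),round(f,3))
E
```

```text
[ 0.55031408 -0.14619959  0.13096276]
wrist large_round_lid [0.4384 0.0925] 0.016
wrist small_round_lid [ 0.4513 -0.1101] 0.033
scene large_round_lid [0.4404 0.0903] 0.056
scene small_round_lid [ 0.4517 -0.1111] 0.083
side large_round_lid [0.4407 0.0936] 0.098
side small_round_lid [ 0.4512 -0.1101] 0.088
```

Request:
servo_tool(angular=[[0,0,0],[0,0,0],[0,0,0],[0,0,0],[0,0,0],[0,0,0],[0,0,0],[0,0,0],[0,0,0],[0,0,0],[0,0,0],[0,0,0],[0,0,0],[0,0,0],[0,0,0],[0,0,0],[0,0,0],[0,0,0],[0,0,0]], delta_pos=[[-4,1.5,0],[-8,3,0],[-9.9,3.6,-1],[-9.9,3.6,-3],[-9.9,3.6,-5],[-9.9,3.6,-7],[-9.9,3.6,-9],[-9.9,3.6,-10.5],[-9.9,3.6,-12],[-9.9,3.6,-13],[-9.9,3.6,-13.5],[-9.9,3.6,-13.5],[-9.9,3.6,-13.5],[-9.9,3.6,-13.5],[-9.9,3.6,-13.5],[-9.9,3.6,-13.5],[-9.9,3.6,-13.5],[-9.9,3.6,-13.5],[-9.9,3.6,-13.5]], gripper=[0.5,0.5,0.5,0.5,0.5,0.5,0.5,0.5,0.5,0.5,0.5,0.5,0.1,0.1,0.1,0.1,0.1,0.1,0.1])

```text
time: 23.25
tool_pos: [0.4522, -0.1114, -0.004]
eef_rot: [3.142, 0.001, 2.786]
wrist_force: [-0.2, 1.4, 5.6]
finger_gap: 0.0217
grip_force: 25.0
```

Request:
servo_tool(angular=[[0,0,0],[0,0,0],[0,0,0],[0,0,0],[0,0,0],[0,0,0],[0,0,0],[0,0,0],[0,0,0],[0,0,0],[0,0,0],[0,0,0],[0,0,0],[0,0,0],[0,0,0],[0,0,0],[0,0,0],[0,0,0],[0,0,0],[0,0,0]], delta_pos=[[0,0,0.3],[0,0,1],[0,0,2.5],[0,0,4.5],[0,0,7],[0,0,9.5],[0,0,11],[0.5,3,11],[1,7,11],[1.5,11.5,11],[2,16,11],[2.7,20.5,11],[3.3,25,11],[4,29.5,11],[4.6,34,11],[5.2,38.5,11],[5.7,42.5,11],[6,45,11],[6,46,11],[6,46,11]], gripper=[0.1,0.1,0.1,0.1,0.1,0.1,0.1,0.1,0.1,0.1,0.1,0.1,0.1,0.1,0.1,0.1,0.1,0.1,0.1,0.1])

```text
time: 25.25
tool_pos: [0.5113, 0.3493, 0.1053]
eef_rot: [-3.141, -0.001, 2.787]
wrist_force: [0.2, -0.0, -0.9]
finger_gap: 0.0214
grip_force: 25.0
```

```bash
python3 - <<'E'
from fit import *
snap('wrist'); snap('scene'); snap('side'); t=state()['tool_pos'];print(t,state()['finger_gap'])
for n in ('wrist','scene','side'):
    for k,xy,z in (('small_round_dish',(.516,.3885),0),('small_round_lid',t[:2],.11)):
        v=getmask(n,k,xy,z)
        if v: p,a,f=fit(k,[v],xy,z); print(n,k,p.round(4),round(f,3))
E
```

```text
[0.51178285 0.34715789 0.10564851] 0.02107978203851225
wrist small_round_dish [0.5166 0.3863] 0.616
wrist small_round_lid [0.5097 0.3458] 0.392
scene small_round_dish [0.5159 0.3871] 0.074
scene small_round_lid [0.5113 0.346 ] 0.329
side small_round_dish [0.5144 0.388 ] 0.136
side small_round_lid [0.5072 0.3438] 0.287
```

Request:
servo_tool(angular=[[0,0,0],[0,0,0],[0,0,0],[0,0,0],[0,0,0],[0,0,0],[0,0,0],[0,0,0],[0,0,0],[0,0,0],[0,0,0],[0,0,0],[0,0,0],[0,0,0],[0,0,0],[0,0,0],[0,0,0]], delta_pos=[[0.2,2,0],[0.5,4,0],[0.5,4,0],[0.5,4,0],[0.5,4,-1],[0.5,4,-2.5],[0.5,4,-4],[0.5,4,-5.5],[0.5,4,-6.3],[0.5,4,-6.8],[0.5,4,-7.1],[0.5,4,-7.3],[0.5,4,-7.5],[0.5,4,-7.6],[0.5,4,-7.7],[0.5,4,-7.8],[0.5,4,-7.8]], gripper=[0.1,0.1,0.1,0.1,0.1,0.1,0.1,0.1,0.1,0.1,0.1,0.1,0.1,0.1,0.1,0.1,0.1])

```text
time: 27.4
tool_pos: [0.517, 0.3888, 0.0281]
eef_rot: [3.141, 0.0, 2.786]
wrist_force: [-0.2, 0.2, 3.3]
finger_gap: 0.0209
grip_force: 25.0
```

Request:
servo_tool(angular=[[0,0,0],[0,0,0],[0,0,0]], delta_pos=[[0,0,-0.05],[0,0,-0.1],[0,0,-0.1]], gripper=[0.1,0.1,0.1])

```text
time: 27.7
tool_pos: [0.517, 0.3888, 0.0281]
eef_rot: [3.141, 0.001, 2.786]
wrist_force: [-3.5, -2.3, 8.5]
finger_gap: 0.0211
grip_force: 25.0
```

Request:
servo_tool(angular=[[0,0,0],[0,0,0],[0,0,0],[0,0,0],[0,0,0],[0,0,0],[0,0,0],[0,0,0],[0,0,0],[0,0,0],[0,0,0],[0,0,0],[0,0,0],[0,0,0],[0,0,0],[0,0,0],[0,0,0],[0,0,0],[0,0,0],[0,0,0]], delta_pos=[[0,0,0.1],[0,0,0.1],[0,0,0.1],[0,0,0.1],[0,0,0.1],[0,0,1],[0,0,3],[0,0,6],[0,0,10],[0,-2,14],[-0.5,-6,14],[-1,-10,14],[-1,-15,14],[-1,-20,14],[-1,-25,14],[-1,-30,14],[-1,-35,14],[-1,-40,14],[-2,-45,14],[-3,-50,14]], gripper=[0.5,0.5,0.5,0.5,0.5,0.5,0.5,0.5,0.5,0.5,0.5,0.5,0.5,0.5,0.5,0.5,0.5,0.5,0.5,0.5])

```text
time: 29.7
tool_pos: [0.4869, -0.1115, 0.1675]
eef_rot: [3.142, 0.001, 2.786]
wrist_force: [-0.1, -0.6, -0.1]
finger_gap: 0.0459
grip_force: 0.0
```

Request:
servo_tool(angular=[[0,0,0],[0,0,0],[0,0,0],[0,0,0],[0,0,0],[0,0,0],[0,0,0]], delta_pos=[[-1,-5,0],[-1,-9,0],[-2,-13,0],[-3,-17,0],[-3,-20,0],[-3,-20,0],[-3,-20,0]], gripper=[0.5,0.5,0.5,0.5,0.5,0.5,0.5])

```text
time: 30.4
tool_pos: [0.457, -0.3096, 0.1669]
eef_rot: [3.141, 0.0, 2.784]
wrist_force: [0.3, -0.8, -0.2]
finger_gap: 0.0462
grip_force: 0.0
```

```bash
python3 - <<'E'
from fit import *
w=snap('wrist','w10.png'); snap('scene'); snap('side'); t=state()['tool_pos'];print(t,state()['finger_gap'])
for n in ('wrist','scene','side'):
    for k,xy,z in (('small_round_lid',(.516,.3885),.032),('large_round_lid',(.441,.0925),.032),('square_lid',(.3755,-.2755),0),('oblong_lid',(.514,-.405),0)):
        v=getmask(n,k,xy,z)
        if v: p,a,f=fit(k,[v],xy,z); print(n,k,p.round(4),round(a,1),round(f,3))
E
```

```text
[ 0.45745275 -0.3081939   0.1669243 ] 0.04582348027345911
wrist square_lid [ 0.3757 -0.277 ] 177.5 0.02
wrist oblong_lid [ 0.515 -0.405] 22.2 0.603
scene small_round_lid [0.5144 0.3877] 16.6 0.086
scene large_round_lid [0.4416 0.0917] 12.5 0.04
scene square_lid [ 0.3791 -0.2778] 89.1 0.108
scene oblong_lid [ 0.5153 -0.4061] 23.1 0.087
side small_round_lid [0.5102 0.388 ] 11.3 0.172
side large_round_lid [0.4375 0.0934] 7.4 0.044
side square_lid [ 0.375  -0.2755] 177.9 0.029
side oblong_lid [ 0.5133 -0.4047] 21.5 0.021
```

View pics/w10.png

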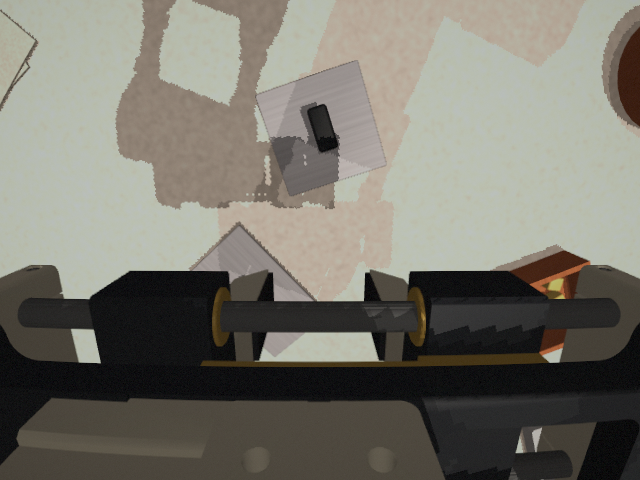

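w10 shows the square lid at (320,128), its block running near-vertically in the image (consistent with 177.5°), and the oblong lid partly under the gripper at (250,290).

Request:
servo_tool(angular=[[0,0,6],[0,0,12],[0,0,18],[0,0,18],[0,0,18],[0,0,18],[0,0,18],[0,0,18],[0,0,18],[0,0,18],[0,0,18],[0,0,18],[0,0,18],[0,0,18],[0,0,18],[0,0,18],[0,0,18],[0,0,18],[0,0,18]], delta_pos=[[-4,1.5,0],[-7,3,0],[-8.1,3.5,-2],[-8.1,3.5,-5],[-8.1,3.5,-8],[-8.1,3.5,-11],[-8.1,3.5,-13],[-8.1,3.5,-14.5],[-8.1,3.5,-15.5],[-8.1,3.5,-16.3],[-8.1,3.5,-16.8],[-8.1,3.5,-16.8],[-8.1,3.5,-16.8],[-8.1,3.5,-16.8],[-8.1,3.5,-16.8],[-8.1,3.5,-16.8],[-8.1,3.5,-16.8],[-8.1,3.5,-16.8],[-8.1,3.5,-16.8]], gripper=[0.5,0.5,0.5,0.5,0.5,0.5,0.5,0.5,0.5,0.5,0.5,0.5,0.1,0.1,0.1,0.1,0.1,0.1,0.1])

```text
time: 33.05
tool_pos: [0.3764, -0.2746, -0.001]
eef_rot: [-3.141, 0.001, 3.1]
wrist_force: [-0.3, -0.0, 5.3]
finger_gap: 0.0175
grip_force: 25.0
```

Request:
servo_tool(angular=[[0,0,0],[0,0,0],[0,0,0],[0,0,0],[0,0,0],[0,0,0],[0,0,0],[0,0,0],[0,0,1],[0,0,2],[0,0,3],[0,0,3],[0,0,3],[0,0,3],[0,0,3],[0,0,3],[0,0,3]], delta_pos=[[0,0,0.3],[0,0,1],[0,0,2.5],[0,0,4.5],[0,0,6.5],[0,0,8],[0,0,9],[2,1,9],[5,3,9],[8.5,5.5,9],[12,8,9],[15.5,10,9],[19,12,9],[21,13.5,9],[22,14.4,9],[22,14.4,9],[22,14.4,9]], gripper=[0.1,0.1,0.1,0.1,0.1,0.1,0.1,0.1,0.1,0.1,0.1,0.1,0.1,0.1,0.1,0.1,0.1])

```text
time: 34.75
tool_pos: [0.5951, -0.1308, 0.0883]
eef_rot: [3.141, -0.002, -3.131]
wrist_force: [-0.5, -1.1, -0.7]
finger_gap: 0.0179
grip_force: 25.0
```

```bash
python3 - <<'E'
from fit import *
snap('wrist'); snap('scene'); snap('side'); t=state()['tool_pos'];print(t,state()['finger_gap'],state()['eef_rot'])
for n in ('wrist','scene','side'):
    for k,xy,z in (('square_dish',(.64,-.1045),0),('square_lid',t[:2],.09)):
        v=getmask(n,k,xy,z)
        if v: p,a,f=fit(k,[v],xy,z); print(n,k,p.round(4),round(a,1),round(f,3))
E
```

```text
[ 0.59525545 -0.13141991  0.08875607] 0.017749281964694892 [ 3.14156793e+00 -6.05145111e-04 -3.13232850e+00]
wrist square_lid [ 0.5944 -0.1333] 0.7 0.415
scene square_dish [ 0.6396 -0.1054] 2.0 0.069
scene square_lid [ 0.599  -0.1306] 1.5 0.235
side square_dish [ 0.6448 -0.1268] 47.5 0.724
side square_lid [ 0.5921 -0.1332] 0.6 0.26
```

Request:
servo_tool(angular=[[0,0,0],[0,0,0],[0,0,0],[0,0,0],[0,0,0],[0,0,0],[0,0,0],[0,0,0],[0,0,0],[0,0,0],[0,0,0],[0,0,0],[0,0,0],[0,0,0],[0,0,0],[0,0,0]], delta_pos=[[2,1.2,0],[4,2.5,0],[4.4,2.75,0],[4.4,2.75,0],[4.4,2.75,-1],[4.4,2.75,-2.5],[4.4,2.75,-3.7],[4.4,2.75,-4.4],[4.4,2.75,-4.9],[4.4,2.75,-5.2],[4.4,2.75,-5.4],[4.4,2.75,-5.6],[4.4,2.75,-5.7],[4.4,2.75,-5.8],[4.4,2.75,-5.85],[4.4,2.75,-5.85]], gripper=[0.1,0.1,0.1,0.1,0.1,0.1,0.1,0.1,0.1,0.1,0.1,0.1,0.1,0.1,0.1,0.1])

```text
time: 36.8
tool_pos: [0.6405, -0.1029, 0.031]
eef_rot: [-3.141, 0.001, -3.131]
wrist_force: [-2.5, 1.1, 4.8]
finger_gap: 0.018
grip_force: 25.0
```

Request:
servo_tool(angular=[[0,0,0],[0,0,0],[0,0,0]], delta_pos=[[0,0,-0.05],[0,0,-0.1],[0,0,-0.1]], gripper=[0.1,0.1,0.1])

```text
time: 37.1
tool_pos: [0.6405, -0.1029, 0.031]
eef_rot: [-3.141, 0.001, -3.131]
wrist_force: [-5.0, 2.1, 10.3]
finger_gap: 0.0179
grip_force: 25.0
```

Request:
servo_tool(angular=[[0,0,0],[0,0,0],[0,0,0],[0,0,0],[0,0,0],[0,0,0],[0,0,0],[0,0,0],[0,0,0],[0,0,4],[0,0,8],[0,0,12],[0,0,16],[0,0,20],[0,0,21.7],[0,0,21.7],[0,0,21.7],[0,0,21.7]], delta_pos=[[0,0,0.1],[0,0,0.1],[0,0,0.1],[0,0,0.1],[0,0,0.1],[0,0,1],[0,0,3],[0,0,6],[0,0,10],[-2,-4,12],[-4,-8.5,12],[-6,-13,12],[-8,-17.5,12],[-10,-22,12],[-11.5,-26,12],[-12.6,-30.1,12],[-12.6,-30.1,12],[-12.6,-30.1,12]], gripper=[0.5,0.5,0.5,0.5,0.5,0.5,0.5,0.5,0.5,0.5,0.5,0.5,0.5,0.5,0.5,0.5,0.5,0.5])

```text
time: 38.9
tool_pos: [0.5138, -0.4046, 0.1493]
eef_rot: [3.141, 0.0, -2.754]
wrist_force: [0.8, 1.0, 0.1]
finger_gap: 0.0461
grip_force: 0.0
```

Request:
servo_tool(angular=[[0,0,0],[0,0,0],[0,0,0],[0,0,0],[0,0,0],[0,0,0],[0,0,0],[0,0,0],[0,0,0],[0,0,0],[0,0,0],[0,0,0],[0,0,0],[0,0,0],[0,0,0],[0,0,0]], delta_pos=[[0,0,-2],[0,0,-5],[0,0,-8],[0,0,-10.5],[0,0,-12.5],[0,0,-13.7],[0,0,-14.5],[0,0,-15],[0,0,-15],[0,0,-15],[0,0,-15],[0,0,-15],[0,0,-15],[0,0,-15],[0,0,-15],[0,0,-15]], gripper=[0.5,0.5,0.5,0.5,0.5,0.5,0.5,0.5,0.5,0.1,0.1,0.1,0.1,0.1,0.1,0.1])

```text
time: 40.5
tool_pos: [0.5144, -0.4042, -0.0005]
eef_rot: [-3.141, 0.0, -2.752]
wrist_force: [-0.1, -0.1, 2.4]
finger_gap: 0.0179
grip_force: 25.0
```

Request:
servo_tool(angular=[[0,0,0],[0,0,0],[0,0,0],[0,0,0],[0,0,0],[0,0,0],[0,0,0],[0,0,0],[0,0,1],[0,0,3],[0,0,5],[0,0,7],[0,0,9],[0,0,11],[0,0,13],[0,0,15],[0,0,17],[0,0,18.5],[0,0,18.5],[0,0,18.5]], delta_pos=[[0,0,0.3],[0,0,1],[0,0,2.5],[0,0,5],[0,0,8],[0,0,10.5],[0,0,12],[0,2,12],[0,5,12],[0,9,12],[0,13.5,12],[0,18,12],[0,22.5,12],[0,27,12],[0,31.5,12],[0,36,12],[-1,40,12],[-2,44,12],[-3.5,47,12],[-5,49,12]], gripper=[0.1,0.1,0.1,0.1,0.1,0.1,0.1,0.1,0.1,0.1,0.1,0.1,0.1,0.1,0.1,0.1,0.1,0.1,0.1,0.1])

```text
time: 42.5
tool_pos: [0.4638, 0.0882, 0.1203]
eef_rot: [-3.141, 0.001, -2.428]
wrist_force: [0.2, -0.2, -1.6]
finger_gap: 0.018
grip_force: 25.0
```

Request:
servo_tool(angular=[[0,0,0],[0,0,0],[0,0,0],[0,0,0],[0,0,0],[0,0,0],[0,0,0]], delta_pos=[[-1,3,0],[-3,7,0],[-5,11,0],[-6,14,0],[-7,16,0],[-7,16,0],[-7,16,0]], gripper=[0.1,0.1,0.1,0.1,0.1,0.1,0.1])

```text
time: 43.2
tool_pos: [0.3944, 0.2463, 0.12]
eef_rot: [-3.141, 0.001, -2.428]
wrist_force: [-0.0, 0.2, -0.4]
finger_gap: 0.0178
grip_force: 25.0
```

```bash
python3 - <<'E'
from fit import *
snap('wrist','w11.png'); snap('scene'); snap('side'); t=state()['tool_pos'];print(t,state()['finger_gap'],state()['eef_rot'])
for n in ('wrist','scene','side'):
    for k,xy,z in (('oblong_dish',(.367,.281),0),('oblong_lid',t[:2],.12)):
        v=getmask(n,k,xy,z)
        if v: p,a,f=fit(k,[v],xy,z); print(n,k,p.round(4),round(a,1),round(f,3))
E
```

```text
[0.39476239 0.2453739  0.11949212] 0.01768308246794864 [-3.14137122e+00  4.26112899e-04 -2.43040773e+00]
wrist oblong_dish [0.352  0.3055] 66.7 0.814
wrist oblong_lid [0.395  0.2431] 40.2 0.393
scene oblong_dish [0.3687 0.2806] 40.1 0.331
scene oblong_lid [0.3973 0.2447] 41.1 0.174
side oblong_dish [0.3648 0.2803] 40.3 0.228
```

View pics/w11.png

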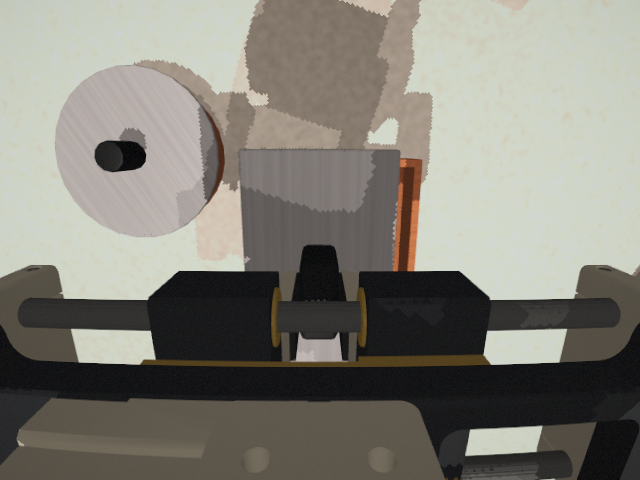

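w11 shows the oblong lid held at (320,210), parallel to the dish edge at (410,215); the covered large dish at (140,150) is flat.

Request:
servo_tool(angular=[[0,0,0],[0,0,0],[0,0,0],[0,0,0],[0,0,0],[0,0,0],[0,0,0],[0,0,0],[0,0,0],[0,0,0],[0,0,0],[0,0,0],[0,0,0],[0,0,0],[0,0,0],[0,0,0],[0,0,0]], delta_pos=[[-1.3,1.8,0],[-2.7,3.6,0],[-2.7,3.6,0],[-2.7,3.6,0],[-2.7,3.6,-1],[-2.7,3.6,-3],[-2.7,3.6,-5],[-2.7,3.6,-6.5],[-2.7,3.6,-7.3],[-2.7,3.6,-7.8],[-2.7,3.6,-8.1],[-2.7,3.6,-8.3],[-2.7,3.6,-8.5],[-2.7,3.6,-8.6],[-2.7,3.6,-8.7],[-2.7,3.6,-8.8],[-2.7,3.6,-8.8]], gripper=[0.1,0.1,0.1,0.1,0.1,0.1,0.1,0.1,0.1,0.1,0.1,0.1,0.1,0.1,0.1,0.1,0.1])

```text
time: 45.35
tool_pos: [0.3674, 0.2822, 0.0314]
eef_rot: [-3.142, 0.001, -2.429]
wrist_force: [-0.3, -0.1, 1.5]
finger_gap: 0.0175
grip_force: 25.0
```

Request:
servo_tool(angular=[[0,0,0],[0,0,0],[0,0,0]], delta_pos=[[0,0,-0.05],[0,0,-0.1],[0,0,-0.1]], gripper=[0.1,0.1,0.1])

```text
time: 45.65
tool_pos: [0.3674, 0.2822, 0.0314]
eef_rot: [-3.141, 0.001, -2.429]
wrist_force: [-4.2, -2.9, 13.1]
finger_gap: 0.0179
grip_force: 25.0
```

Seated. Release, rise and back off toward the side for a final look.

Request:
servo_tool(angular=[[0,0,0],[0,0,0],[0,0,0],[0,0,0],[0,0,0],[0,0,0],[0,0,0],[0,0,0],[0,0,0],[0,0,0],[0,0,0],[0,0,0],[0,0,0],[0,0,0]], delta_pos=[[0,0,0.1],[0,0,0.1],[0,0,0.1],[0,0,0.1],[0,0,0.1],[0,0,1],[0,0,3],[0,0,6],[0,0,10],[-3,4,15],[-7,8,18],[-11,12,18],[-15,16,18],[-15,16,18]], gripper=[0.5,0.5,0.5,0.5,0.5,0.5,0.5,0.5,0.5,0.5,0.5,0.5,0.5,0.5])

```text
time: 47.05
tool_pos: [0.2155, 0.4435, 0.2116]
eef_rot: [3.141, 0.002, -2.429]
wrist_force: [0.8, 0.6, 0.6]
finger_gap: 0.0462
grip_force: 0.0
```

```bash
python3 - <<'E'
from fit import *
a=snap('scene'); b=snap('side'); print(state()['tool_pos'])
A=cv2.resize(a[170:420,210:560],(800,571)); B=b[130:310,170:420]
cv2.imwrite('pics/f1.png',np.clip(A*1.5,0,255).astype(np.uint8));cv2.imwrite('pics/f2.png',np.clip(cv2.resize(B,(790,569))*1.5,0,255).astype(np.uint8))
for n in ('scene','side'):
    for k,xy in (('small_round_lid',(.516,.3885)),('large_round_lid',(.441,.0925)),('square_lid',(.64,-.1045)),('oblong_lid',(.367,.281))):
        v=getmask(n,k,xy,.032)
        if v: p,a,f=fit(k,[v],xy,.032); print(n,k,p.round(4),round(a,1),round(f,3))
E
```

```text
[0.21365505 0.44507844 0.21134892]
scene small_round_lid [0.5154 0.3865] 16.4 0.064
scene large_round_lid [0.4415 0.0896] 16.5 0.051
scene square_lid [ 0.6416 -0.1048] 89.9 0.045
scene oblong_lid [0.3695 0.2798] 39.9 0.038
side small_round_lid [0.5129 0.3857] 3.1 0.057
side large_round_lid [0.4385 0.0926] 8.1 0.056
side square_lid [ 0.6396 -0.1051] 1.1 0.042
side oblong_lid [0.3682 0.2786] 40.5 0.102
```

View pics/f1.png

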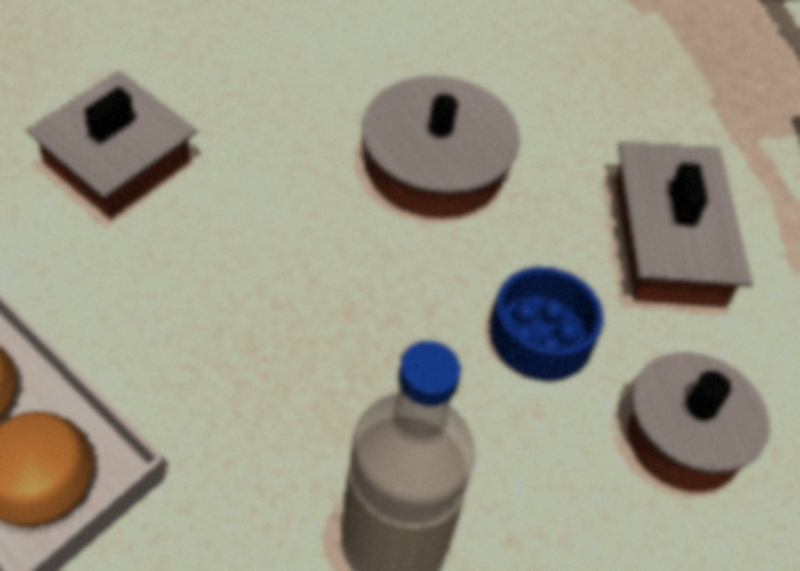

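View pics/f2.png

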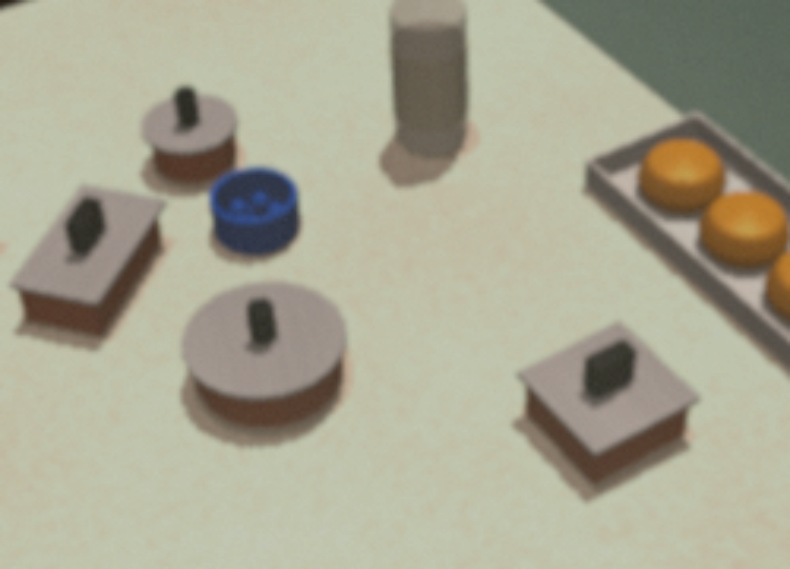

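f1 and f2 show all four dishes covered by matching lids, with the blue dish, bottle and tray untouched. One check of the small knob's lean (f1 (708,395)) against an upright model, then hand in.

```bash
python3 - <<'E'
from fit import *
for n in ('scene','side'):
    im=cv2.cvtColor(snap(n),6); c=get_calibration(n)
    for k,(x,y) in dict(small=(.5150,.3870),large=(.440,.092)).items():
        q=proj(c,np.array([[x,y,.045],[x,y,.079]])); m=q.mean(0).astype(int)
        P=np.argwhere(im[m[1]-11:m[1]+12,m[0]-11:m[0]+12]<45)[:,::-1].astype(np.float32)
        v=cv2.fitLine(P,2,0,.01,.01).ravel(); d=q[1]-q[0]
        print(n,k,len(P),'seen',round(np.degrees(np.arctan2(v[1],v[0]))%180,1),'model',round(np.degrees(np.arctan2(d[1],d[0]))%180,1))
E
```

```text
scene small 311 seen 124.6 model 120.0
scene large 192 seen 101.1 model 99.9
side small 55 seen 83.7 model 80.9
side large 82 seen 82.0 model 82.1
```

```bash
python3 - <<'E'
from fit import *
im=cv2.cvtColor(snap('scene'),6); c=get_calibration('scene')
q=proj(c,np.array([[.515,.387,.045],[.515,.387,.079]])); m=q.mean(0).astype(int)
for th in (20,25,30):
    B=(im[m[1]-11:m[1]+12,m[0]-11:m[0]+12]<th).astype(np.uint8); L,lab,st,ce=cv2.connectedComponentsWithStats(B)
    i=lab[11,11]; P=np.argwhere(lab==i)[:,::-1].astype(np.float32)
    v=cv2.fitLine(P,2,0,.01,.01).ravel(); print(th,len(P),np.degrees(np.arctan2(v[1],v[0]))%180)
# free-tilt fit of plate: compare flat vs tilted cost
from scipy.spatial.transform import Rotation as Ro
snap('side')
V=[getmask(n,'small_round_lid',(.515,.387),.032) for n in('scene','side')]
V=[v for v in V if v]
def cost(p):
    t=0
    for c,mk,_ in V:
        s=np.zeros((480,640),np.uint8)
        for part in M['small_round_lid']:
            X=Ro.from_euler('xy',p[3:5],degrees=True).apply(part-[0,0,.01])+[p[0]/100,p[1]/100,.042+p[2]/100]
            cv2.fillPoly(s,[np.round(cv2.convexHull(proj(c,X).astype(np.float32))*16).astype(np.int32)],1,shift=4)
        s=s>0; t+=1-(s&mk).sum()/(s|mk).sum()
    return t/len(V)
x0=np.array([51.5,38.7,0,0,0.]); r=minimize(cost,x0,method='Nelder-Mead',options=dict(initial_simplex=np.vstack([x0,x0+np.diag([.5,.5,.4,5,5])])))
print(cost(x0),r.x.round(2),r.fun)
E
```

```text
20 241 124.31072
25 259 123.180954
30 272 123.28295
0.07915502024596127 [51.44 38.73 -0.13  0.09 -2.51] 0.055492510786791516
```

```bash
python3 -c "
from station import *
print(hand_in())"
```

```text
the job is handed in; nothing more can be done
None
```

I put all four lids on their matching dishes and handed the job in at about 48 s of the 112 s allowed. Each lid stopped at its seated height, but the camera check on the small round lid was not conclusive: it fitted about 2.5° of tilt, which could be noise. The blue dish and water bottle show undisturbed in the final pictures. I didn't check the cup stack there, but the arm stayed clear of it.

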